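# Take the left-hand clamp nut off a bench polisher

### The arm

A 7-joint arm with a two-finger parallel gripper is mounted at the origin on the work surface. World frame = base frame: x ahead of the robot, y to its left, z up, the work surface at z = 0. Lengths are in mm, angles in degrees, forces in N, time in s.
With the tool pointing down it reaches from about 425 to 1025 mm from the base axis. Payload 9.4 kg.
Tool frame: the origin (TCP) lies on the centre line of the jaws, within the pads' length; the fingertips stand 8 mm ahead of it and the grasp point (between the pads) lies 11 mm behind it; z points along the fingers, y is the direction in which the jaws open and shut (so a half turn about z gives the same grasp; the last joint's range is limited). The gripper opens to 85 mm and grips with 20 to 120 N. Pads are 22 mm wide; open, the fingers measure 114 mm over their backs; the gripper's body (76 mm by 85 mm) begins 54 mm behind the grasp point. The pads swing forward as they close: fully open they stand 13 mm farther back than shut.
Start: joints at [-73.608, 34.337, -0.143, 91.639, 0.103, 54.024, -4.572], TCP at [257.303, 677.805, 199.975] pointing down, gripper open.
Joint ranges: [-147.43, 147.43], [-19.82, 112.94], [-74.19, 73.91], [6.32, 146.72], [-59.91, 239.91], [6.04, 106.73], [-150.56, 150.56]. Speed limits (degrees/s): [127.2, 127.2, 172.46, 172.46, 180, 180, 180].

### API

Orientations are given as [roll, pitch, yaw] about the fixed x, y, z axes, in that order (R = Rz(yaw) Ry(pitch) Rx(roll)).
In Python, from bench import bot, kinematics, eyes, job gives the robot as it stands. Calls block until the motion is done:
- bot.reach(position, orientation): joint-space move of the TCP to a pose.
- bot.move_straight(position, orientation=None, feed=150): straight line of the TCP; orientation=None keeps the orientation; feed is the mean speed in mm/s.
- bot.move_j(angles): joint-space move.
- bot.ungrasp() and bot.close(): open the fingers fully, or close them until they stop; the grip force is fixed at half the most.
- bot.wait(seconds).
- kinematics.ik(position, orientation): joint angles nearest the present ones, or None.
- bot.read_state(): the state.
- eyes.capture(name): name is "scene" or "top" or "wrist"; returns the picture (420x560x3 uint8, red, green, blue); there is no depth.
- eyes.camera_model(name): a dict with "camera_matrix" (3x3 intrinsics, pixels), "world_to_cam" (4x4, takes a point from world to camera coordinates); the wrist camera has in their place "mount" (4x4, takes a point from camera to tool coordinates, whose origin is the TCP and whose axes are the flange's). Camera axes: x right, y down, z forward; pixel columns grow to the right and rows downward; lengths in mm; the calibration is good to about 2 mm. A picture is of the moment at which its call begins: read the wrist's pose just before it. camera_model takes no time and is no camera call.
A pose or a line that the arm cannot do raises bot.PlanningError and nothing moves.
- job.hand_in(): hands the job in, once; it reports no verdict.
The state is a dict: "clock": time; "joints": joint angles; "dq": joint speeds; "joint_torque": joint torques, N m; "tool_pos": TCP position; "ee_rot": TCP orientation; "ft_force": force on the tool from outside, world axes, zero at the start; "torque": the same for the moment, N m; "opening": finger opening in mm.
Only numpy, scipy, OpenCV 4.12 (cv2) and the standard library are available. Lean on these libraries where they do the work, as an engineer would, in place of code of your own. Each camera call takes 0.05 s, during which the arm holds its last target.

### The job

The nut on the little bench polisher has a left-hand thread, so unscrew it by turning it clockwise (seen from above) until its engraved line meets the engraved line on the plate below and you feel it come up against its stop; ease it round and off without forcing it against the machine. Lift it straight off, set it down upright in the black tray before letting go of it, and leave the other things on the bench as they are.

Things in the scene. Friction and masses are not known exactly. Their poses are not given: they have to be found in the camera images.
- polisher: Grey bench polisher, fixed: housing 190 x 150 mm (its x, y), 68 mm high; origin at the centre of its underside, z up. Its vertical axis through the origin carries a round plate, an arbor and the nut. Loads of the nut on the machine, contact forces added up (the spring makes some 25 N), spoil the thread above 90 N; 25 N of pull or 0.7 N m of turning is safe.
- plate_mid (a point): Middle of the top face of the polisher's round aluminium plate (124 mm across), 90 mm above the bench. Plate and arbor are braked: they do not turn. The axes here are the housing's: the plate's own angle is NOT in them. A dark engraved line on the plate, 4 mm wide, 35 to 60 mm from the axis, points somewhere within 0.5 rad of the housing's +x.
- arbor_end (a point): Top of the steel arbor (116 mm above the bench, under the nut). Its interrupted left-hand thread rises 2.5 mm per rad; a spring washer (11 to 15 N) pushes the nut up on it. The nut lifts off only with its line within about 0.13 rad of the plate's line; a hard stop is about 0.16 rad clockwise past the line. Anticlockwise only tightens. The nut has 1.5 mm radial play. Axes as the housing.
- nut_bar (a point): Centre of the nut's grip bar, 46 mm above the nut's underside, on its axis. Loose steel nut, 0.25 kg: round skirt 64 mm across, 26 mm high, closed on top; on it an upright bar 44 mm long (nut's x), 14 thick (y), 40 high. 4 mm engraved line on bar and skirt points to nut's +x: at first 0.75 to 1.85 rad anticlockwise of the plate's line. Unscrewing raises it 3 mm, then lift 25 mm more.
- tray: Open black plastic tray, fixed, 170 x 150 mm (its x, y), walls 5 mm thick and 28 mm high, floor 5 mm thick; origin at the centre of its underside.
- wax_tin: Steel tin, 68 mm across, 60 mm high, a bystander. Origin at the centre of its underside.
- driver: Screwdriver lying on the bench, about 0.2 m long, a bystander.
- bracket: Steel angle bracket, 30 x 90 x 33 mm, a bystander.
There are look-alikes about, which are no part of the job. What is shaped like the part that bears nut_bar but blue, green or pink is not meant.

How it is judged (in metres and radians):
On the way, in this order (a step that is already met when the one before it is completed fails the run):
1. the nut is unscrewed and lifted clear of the arbor (z of nut_bar in the frame of polisher above 0.165 m and contact force between nut and polisher below 0.1 N), for 0.1 s.
2. the nut stands upright in the tray while still held (contact force between nut and tray above 0.3 N and contact force between the fingers and nut above 1 N and angle between nut_bar's own z axis and vertical below 0.2 rad and z of nut_bar in the frame of tray below 0.06 m), for 0.05 s.
At the end, for the whole second after the job is handed in: The nut stands upright (within 7 degrees) and at rest on the floor of the tray, inside its walls, released (x of nut_bar in the frame of tray between -0.08 and 0.08 m and y of nut_bar in the frame of tray between -0.07 and 0.07 m and z of nut_bar in the frame of tray between 0.046 and 0.056 m and angle between nut_bar's own z axis and vertical below 0.12 rad and linear speed of nut below 0.02 m/s); the robot touches nothing.
It fails at once if the nut is forced against the polisher with more than 90 N (contact force between nut and polisher above 90 N).
It fails at once if the wax tin is disturbed (moved by more than 25 mm) (distance of wax_tin from where it was at the start of the episode above 0.025 m).
It fails at once if the screwdriver is disturbed (moved by more than 25 mm) (distance of driver from where it was at the start of the episode above 0.025 m).
It fails at once if the bracket is disturbed (moved by more than 25 mm) (distance of bracket from where it was at the start of the episode above 0.025 m).
It also fails if it takes over 67 s, if anything falls off the work surface, if the arm or the gripper's body presses on something with over 40 N, if the wrist force passes 120 N, or if a joint passes its speed limit or range.

## Working session

There is one attempt and no reset: what is moved stays moved. The work goes in short steps, each a Python script; the robot and the scene stay as the last script left them, time stands still between calls to the robot, and variables do not carry over. Pictures are saved under pics/ and viewed, and the job is handed in when it is done.

```bash
mkdir -p pics; ls; python3 - <<'E'
from bench import bot,eyes
import cv2
for n in("scene","top","wrist"):
    im=eyes.capture(n); cv2.imwrite(f"pics/{n}0.png",im[:,:,::-1])
    m=eyes.camera_model(n); print(n,{k:v for k,v in m.items()})
print(bot.read_state())
E
```

```text
pics
scene {'camera_matrix': array([[449.04632536,   0.        , 271.17729626],
       [  0.        , 449.04632536, 223.26394364],
       [  0.        ,   0.        ,   1.        ]]), 'world_to_cam': array([[ 5.86851081e-01,  8.09567233e-01,  1.43772150e-02,
        -3.94504911e+02],
       [ 5.86524663e-01, -4.12793347e-01, -6.96843220e-01,
        -2.68911629e+02],
       [-5.58206618e-01,  4.17375788e-01, -7.17079370e-01,
         1.20652538e+03],
       [ 0.00000000e+00,  0.00000000e+00,  0.00000000e+00,
         1.00000000e+00]])}
top {'camera_matrix': array([[448.22048381,   0.        , 284.23415161],
       [  0.        , 448.22048381, 207.33619272],
       [  0.        ,   0.        ,   1.        ]]), 'world_to_cam': array([[-2.87622882e-02, -9.99497679e-01,  1.33086580e-02,
         3.60845485e+01],
       [-9.92069515e-01,  2.69137366e-02, -1.22775112e-01,
         6.25776372e+02],
       [ 1.22355254e-01, -1.67344071e-02, -9.92345278e-01,
         9.93616718e+02],
       [ 0.00000000e+00,  0.00000000e+00,  0.00000000e+00,
         1.00000000e+00]])}
wrist {'camera_matrix':
[... 487 characters left out ...]
 1.00000000e+00]])}
{'clock': 0.15, 'joints': array([-73.60988314,  34.37501778,  -0.14574493,  91.66867569,
         0.10262785,  54.02521462,  -4.57223811]), 'dq': array([ 0.04931436,  0.03863567,  0.06649223, -0.10998782, -0.00515072,
        0.00535587, -0.11725144]), 'joint_torque': array([ 3.17592494e-03, -7.76998973e+01,  1.56671628e+00, -2.58235592e+01,
        1.24948926e-02,  6.87945358e-03, -7.96421745e-06]), 'tool_pos': array([257.14249817, 677.45561582, 199.31313708]), 'ee_rot': array([-1.79931495e+02,  6.17374682e-03,  1.59218327e+02]), 'ft_force': array([-0.32826711, -0.54620606, -0.18283963]), 'torque': array([0.00174526, 0.00670879, 0.05663123]), 'opening': 85.5814788678762}
```

View pics/scene0.png

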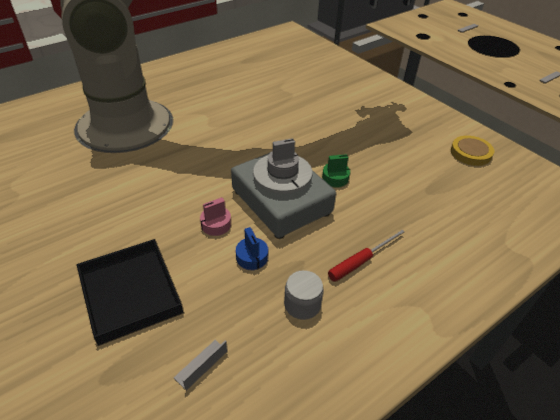

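View pics/top0.png

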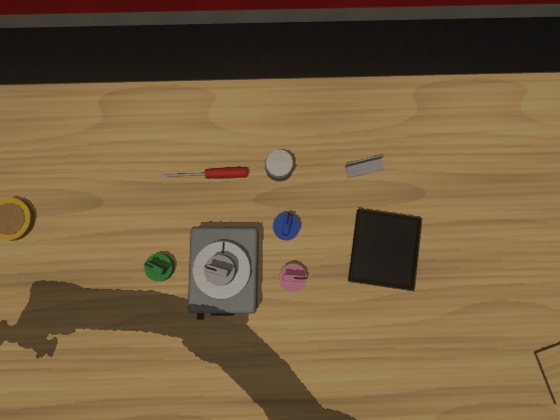

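View pics/wrist0.png

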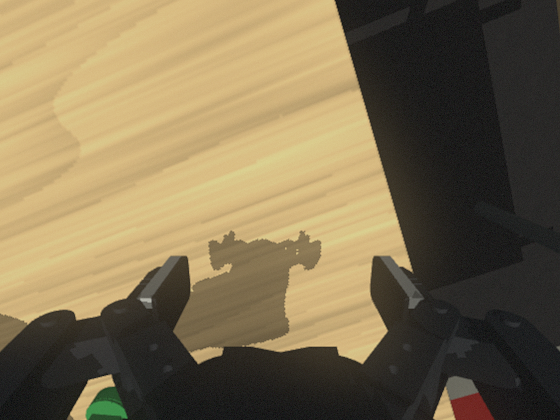

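The scene view shows the steel nut on the polisher plate at scene (284,160) and top (220,268). The look-alikes are blue (287,225), green (159,267) and pink (293,277), so the uncoloured one on the plate is the target. I'll enlarge that area and the tray in the top view.

```bash
cat > h.py <<'E'
import numpy as np, cv2
from bench import bot,eyes,kinematics
def pix2w(name,u,v,z):
    m=eyes.camera_model(name);K=m["camera_matrix"];T=m["world_to_cam"]
    R=T[:3,:3];c=-R.T@T[:3,3];d=R.T@np.linalg.solve(K,[u,v,1]);return c+d*(z-c[2])/d[2]
def w2pix(name,p):
    m=eyes.camera_model(name);q=m["world_to_cam"]@np.r_[p,1];q=m["camera_matrix"]@q[:3];return q[:2]/q[2]
def crop(im,x,y,w,h,s,fn):
    cv2.imwrite(fn,cv2.resize(im[y:y+h,x:x+w,::-1] if False else im[y:y+h,x:x+w],None,fx=s,fy=s,interpolation=cv2.INTER_CUBIC))
E
python3 - <<'E'
from h import *
t=cv2.imread('pics/top0.png');s=cv2.imread('pics/scene0.png')
crop(t,175,215,100,100,6,'pics/c1.png');crop(s,225,125,120,110,6,'pics/c2.png');crop(t,335,195,100,110,5,'pics/c3.png')
E
```

```text
(no output)
```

View pics/c1.png

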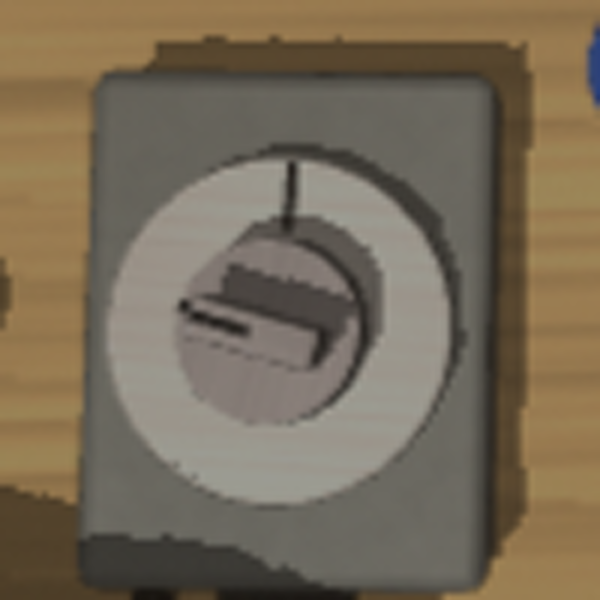

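View pics/c2.png

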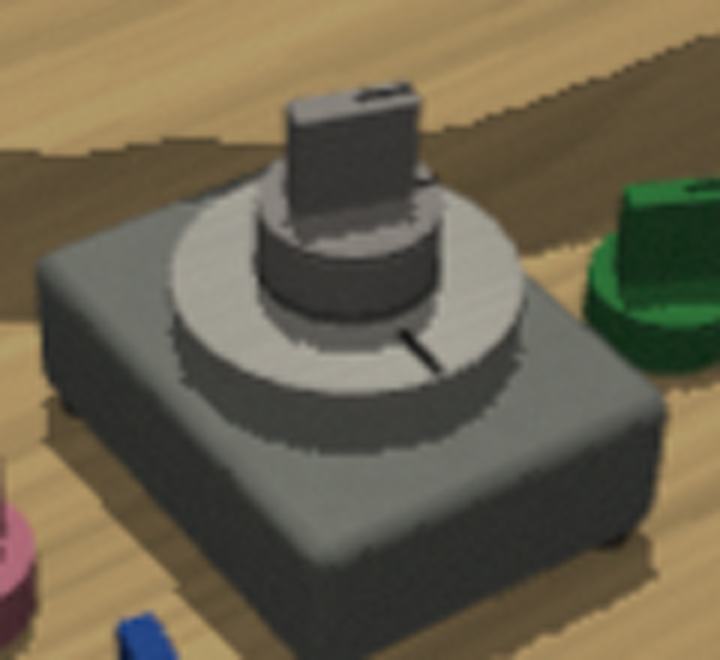

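View pics/c3.png

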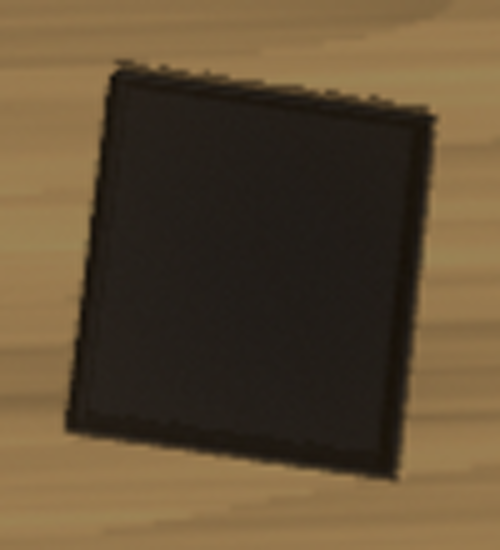

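```bash
python3 - <<'E'
from h import *
from scipy.optimize import least_squares
f=lambda x,y,z:pix2w('top',175+(x+.5)/6-.5,215+(y+.5)/6-.5,z)
P=np.array([f(*p,90) for p in [(107,328),(450,325),(285,158),(272,505),(160,205),(395,455),(150,455)]])
r=least_squares(lambda a:np.hypot(*(P[:,:2]-a[:2]).T)-a[2],[600,100,60]);print('plate',r.x,r.fun)
print('plate line',f(292,162,90),f(288,230,90), 'ang',np.degrees(np.arctan2(*(f(292,162,90)-f(288,230,90))[[1,0]])))
c=r.x; d=f(292,162,90)[:2]-c[:2];print('from centre',np.degrees(np.arctan2(d[1],d[0])),np.hypot(*d));d=f(289,225,90)[:2]-c[:2];print(np.degrees(np.arctan2(d[1],d[0])),np.hypot(*d))
S=np.array([f(*p,117) for p in [(175,325),(268,424),(362,330),(270,238),(200,395),(335,395)]])
r2=least_squares(lambda a:np.hypot(*(S[:,:2]-a[:2]).T)-a[2],[600,100,60]);print('skirt',r2.x,r2.fun)
a,b=f(185,308,157),f(250,331,157);d=a-b;print('nutline',a,b,np.degrees(np.arctan2(d[1],d[0])),np.hypot(d[0],d[1]))
for p in[(181,303),(325,335),(310,370),(193,296)]:print(f(*p,157))
# scene
g=lambda x,y,z:pix2w('scene',225+(x+.5)/6-.5,125+(y+.5)/6-.5,z)
print('scene plate',[g(*p,90)[:2] for p in[(172,280),(525,280),(403,333),(440,372)]])
a,b=g(288,105,157),g(415,88,157);print('scene bar',a,b)
h=lambda x,y,z:pix2w('top',335+(x+.5)/5-.5,195+(y+.5)/5-.5,z)
C=[h(*p,28)for p in[(115,70),(435,115),(397,478),(67,430)]];print('tray',C,np.mean(C,0),[np.linalg.norm(C[i]-C[i-1]) for i in range(4)])
for u,v,n in[(287,225,'blue'),(293,277,'pink'),(279,163,'tin'),(159,267,'green')]:print(n,pix2w('top',u,v,20))
E
```

```text
plate [489.2551399  159.41010334  61.54121548] [-0.83085339  0.20038214 -0.00907795 -0.15520785  0.28999808 -0.33631938
  0.84107834]
plate line [549.17709203 153.39529296  90.        ] [524.83672969 155.12378827  90.        ] ang -4.061957287874727
from centre -5.732002260910675 60.22307109165451
-7.1193133278853615 37.649240118227794
skirt [489.58739963 158.98955457  32.23028531] [ 0.29125872 -0.16745213  0.22264059 -0.25117025 -0.09581029  0.00053336]
nutline [498.26526794 181.44692581 157.        ] [490.04995478 159.92466618 157.        ] 69.10752486629585 23.036905820043348
[499.95569173 182.76403833 157.        ]
[488.00890005 135.02885256 157.        ]
[476.63260155 140.16092386 157.        ]
[502.15492727 178.75914453 157.        ]
scene plate [array([457.49770976, 108.11971382]), array([527.5546127 , 208.43680032]), array([525.64753268, 156.3809644 ]), array([548.60008011, 154.23610698])]
scene bar [472.72241973 145.2862301  157.        ] [489.14056616 185.7249795  157.        ]
tray [array([ 620.21153424, -152.38633643,   28.        ]), array([ 595.06681688, -300.66282462,   28.        ]), array([ 429.30902048, -272.17476059,   28.        ]), array([ 455.34657107, -122.32184511,   28.        ])] [ 524.98348567 -211.88644169   28.        ] [np.float64(167.5837990976932), np.float64(150.39339666417402), np.float64(168.1880401723804), np.float64(152.09816013842124)]
blue [587.1299674   13.01923654  20.        ]
pink [466.88013047   2.76325783  20.        ]
tin [735.06628942  27.63861292  20.        ]
green [498.56257677 309.83616263  20.        ]
```

The nut axis comes out at about (489.3,159.3) from both the plate and skirt fits (radii 61.5 and 32.2, against 62 and 32 given). The plate line is at about -5.5° and the nut line at about 70°, a 75° (1.31 rad) difference, which is inside the stated range. The tray centre is about (525,-212). Next I'll check with the wrist camera from above.

```bash
python3 - <<'E'
from h import *
print(kinematics.ik([489.3,159.3,245],[180,0,70]),kinematics.ik([489.3,159.3,245],[180,0,-25]))
bot.reach([489.3,159.3,245],[180,0,70]);bot.wait(.3)
s=bot.read_state();print(s['clock'],s['joints'],s['tool_pos'],s['ee_rot'],s['ft_force'])
im=eyes.capture('wrist')[:,:,::-1];cv2.imwrite('pics/w1.png',im);cv2.imwrite('pics/w1.png',im)
np.save('w1.npy',np.r_[s['tool_pos'],s['ee_rot']])
E
```

```text
[-45.65606596  18.04489197  28.06433441 117.17386636 -11.42635994
  47.35922827 -30.97836755] [ -67.87391488   27.98322392   64.57144625  118.20483096  -31.81651134
   53.49313647 -100.91232802]
2.5 [-45.67964154  18.06147166  28.05057363 117.16464681 -11.42445923
  47.35798366 -30.97584461] [489.29028882 159.63631327 244.9038242 ] [-1.79998176e+02  8.19212078e-03  7.00418135e+01] [-0.23362955  0.12271886 -0.53195434]
```

View pics/w1.png

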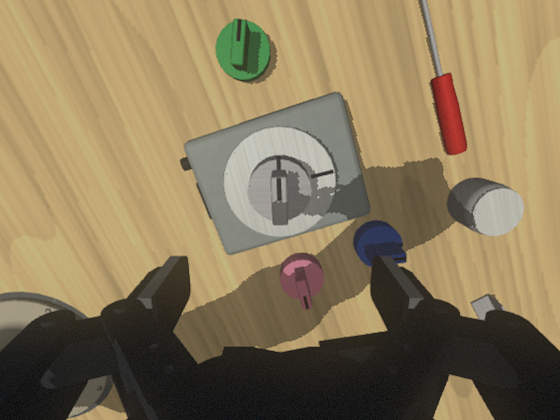

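```bash
python3 - <<'E'
from h import *
crop(cv2.imread('pics/w1.png'),215,115,130,110,6,'pics/c4.png')
E
```

```text
(no output)
```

View pics/c4.png

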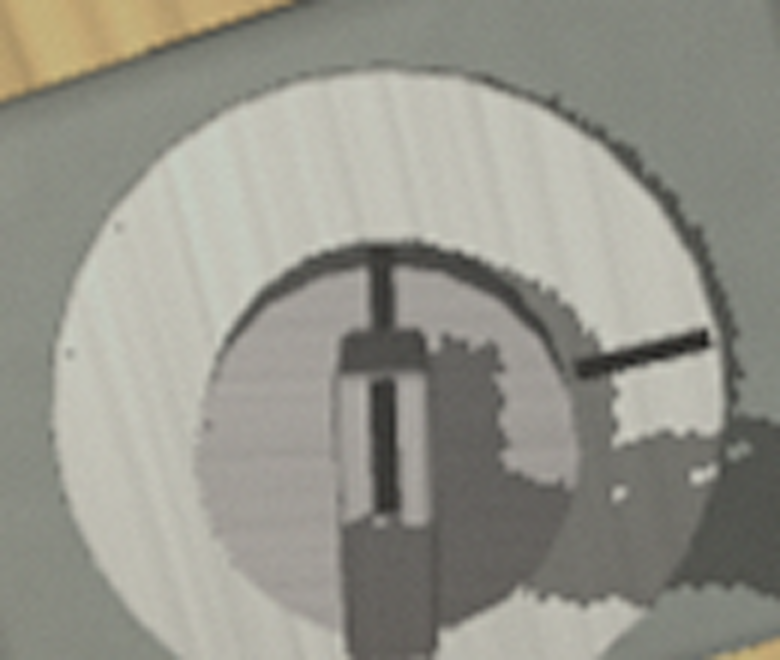

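```bash
cat >> h.py <<'E'
from scipy.spatial.transform import Rotation as Ro
def wp(pose,u,v,z):
    m=eyes.camera_model('wrist');K=m["camera_matrix"];M=m["mount"]
    R=Ro.from_euler('xyz',pose[3:],degrees=True).as_matrix()
    c=pose[:3]+R@M[:3,3];d=R@M[:3,:3]@np.linalg.solve(K,[u,v,1]);return c+d*(z-c[2])/d[2]
E
python3 - <<'E'
from h import *
p=np.load('w1.npy')
f=lambda x,y,z:wp(p,215+(x+.5)/6-.5,115+(y+.5)/6-.5,z)
ang=lambda d:np.degrees(np.arctan2(d[1],d[0]))
C=[f(*q,157) for q in[(342,374),(429,374),(437,658),(347,658)]]
print(C,np.mean(C,0));print(ang(C[0]-C[3]),ang(C[1]-C[2]))
print('topline',ang(f(383,378,157)-f(387,515,157)),f(385,450,157),'skirtline',ang(f(381,262,117)-f(382,330,117)),f(381,262,117))
print('plate',ang(f(709,337,90)-f(578,370,90)),f(709,337,90),f(578,370,90))
from scipy.optimize import least_squares
for pts,z in(([(55,400),(727,400),(390,68),(120,215),(640,170),(110,570)],90),([(197,450),(578,450),(388,262),(225,330),(225,560)],117)):
    P=np.array([f(*q,z) for q in pts]);r=least_squares(lambda a:np.hypot(*(P[:,:2]-a[:2]).T)-a[2],[490,160,50]);print(r.x,r.fun)
E
```

```text
[array([490.2231191 , 182.33882092, 157.        ]), array([502.10005309, 178.02648614, 157.        ]), array([488.57127646, 136.4681911 , 157.        ]), array([475.72731807, 141.13355399, 157.        ])] [489.15544168 159.49176304 157.        ]
70.61839013805317 71.96799696031395
topline 71.62740290312048 [492.22310972 169.57753839 157.        ] skirtline 70.8060553917156 [499.18289571 190.94012312 117.        ]
plate -5.550228506983965 [549.12947247 154.77496065  90.        ] [524.90515741 157.12893192  90.        ]
[490.6269362  160.96536271  61.31607021] [ 0.73556648 -0.30818153  0.00483529 -0.71773212  0.45347132 -0.16795943]
[488.57641758 160.33627807  32.78793392] [-1.11066986  0.05158185 -0.39459307  1.04113563  0.41254545]
```

The wrist view agrees: bar centre (489.2,159.5), nut line 71°, plate line -5.3°, leaving about 76° to turn clockwise. I'll descend and grip the bar.

```bash
python3 - <<'E'
from h import *
def st(t):
    s=bot.read_state();print(t,round(s['clock'],2),s['joints'].round(1),s['tool_pos'].round(2),s['ee_rot'].round(2),s['ft_force'].round(1),s['torque'].round(2),round(s['opening'],1))
bot.move_straight([489.3,159.5,134],[180,0,71],feed=80);st('down')
bot.close();st('closed');bot.wait(.2);st('w')
im=eyes.capture('wrist')[:,:,::-1];cv2.imwrite('pics/w2.png',im)
im=eyes.capture('scene')[:,:,::-1];crop(im,225,95,120,110,6,'pics/s2.png')
E
```

```text
down 4.09 [-40.1  26.9  22.2 123.6 -18.5  32.5 -23.4] [489.56 159.59 134.4 ] [ 1.7997e+02 -3.0000e-02  7.1000e+01] [-0.3 -0.  -0.1] [ 0.01 -0.03  0.05] 85.7
closed 4.86 [-40.1  26.9  22.2 123.7 -18.5  32.5 -23.4] [489.31 159.49 133.98] [-180.    0.   71.] [ 0.5  0.1 -0.5] [-0.03  0.03  0.03] 0.2
w 5.06 [-40.1  26.9  22.2 123.7 -18.5  32.5 -23.4] [489.29 159.5  133.99] [-180.    0.   71.] [ 0.  -0.8  0.7] [0.01 0.   0.  ] 0.1
```

View pics/w2.png

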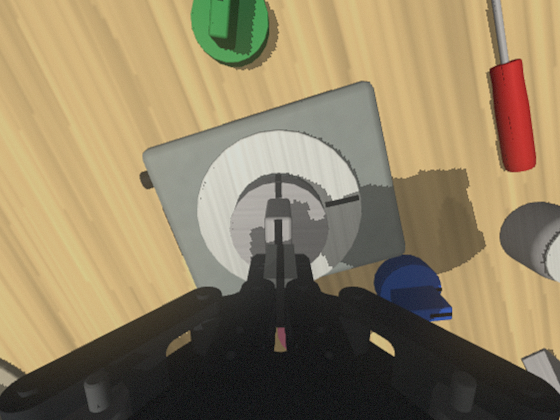

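View pics/s2.png

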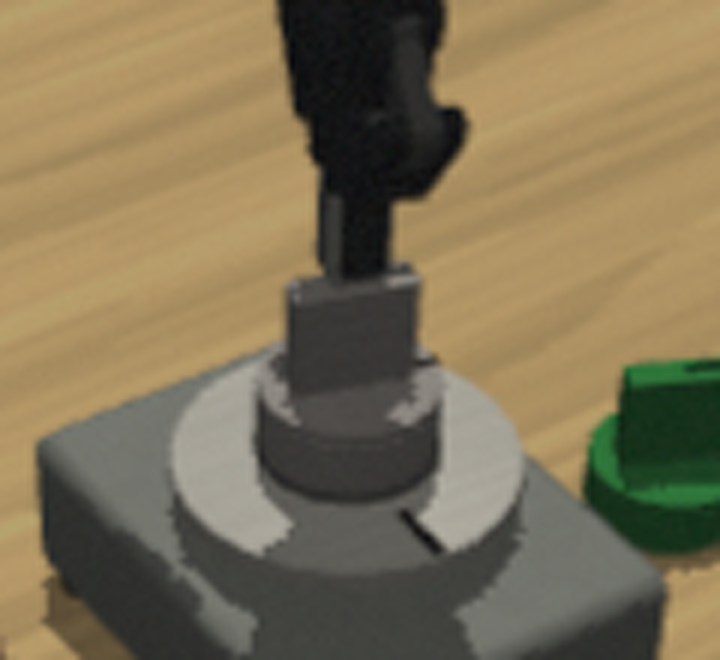

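```bash
python3 - <<'E'
from h import *
m=eyes.camera_model('wrist');Mi=np.linalg.inv(m['mount'])
for x,y,z in[(0,0,8),(11,0,8),(-11,0,8),(0,0,-11),(0,0,-30),(22,0,-23),(-22,0,-23),(0,0,37)]:
    q=m['camera_matrix']@(Mi@[x,y,z,1])[:3];print((x,y,z),q[:2]/q[2])
    w=np.array([489.3,159.5,134])+Ro.from_euler('xyz',[180,0,71],degrees=True).apply([x,y,z]);print('   scene crop',(w2pix('scene',w)-[225,95])*6)
crop(cv2.imread('pics/w2.png'),225,165,110,120,6,'pics/c5.png')
E
```

```text
(0, 0, 8) [279.39015235 233.50412246]
   scene crop [346.90426649 368.03150544]
(11, 0, 8) [279.38591123 217.15933529]
   scene crop [377.81024825 362.58415729]
(-11, 0, 8) [279.39426342 249.34775351]
   scene crop [315.83873069 373.50697586]
(0, 0, -11) [279.36636955 245.40482964]
   scene crop [348.78769232 322.11218015]
(0, 0, -30) [279.33712786 260.03712747]
   scene crop [350.72928169 274.7747841 ]
(22, 0, -23) [279.33684176 215.65370712]
   scene crop [413.18071416 281.64360483]
(-22, 0, -23) [279.35962209 290.15248739]
   scene crop [286.16289818 303.23836517]
(0, 0, 37) [279.41895994 219.08904393]
   scene crop [344.13591139 435.52606593]
```

View pics/c5.png

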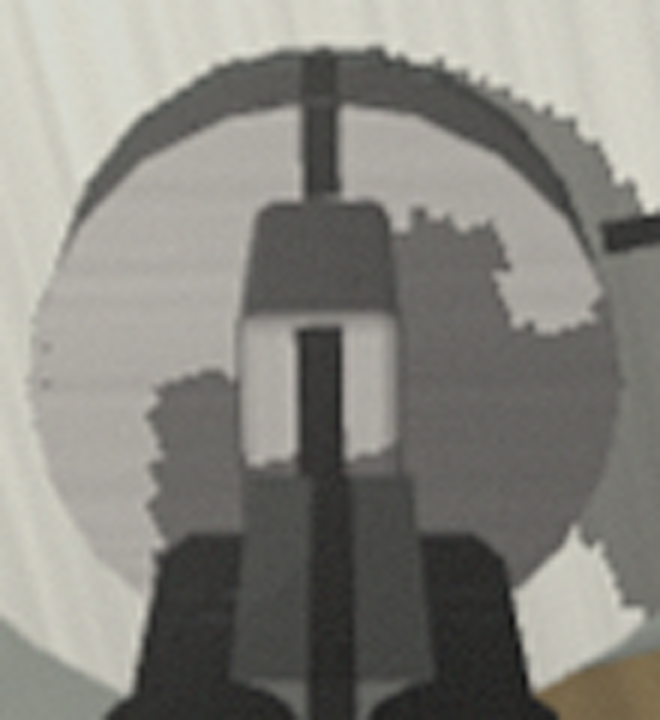

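```bash
python3 - <<'E'
from h import *
m=eyes.camera_model('wrist');Mi=np.linalg.inv(m['mount'])
for x in(11,-11):
  for y in(42.5,):
    for z in(8,-5,-20,-30,-40,-50):
      q=m['camera_matrix']@(Mi@[x,y,z,1])[:3];print((x,y,z),(q[:2]/q[2]).round(1))
for z in(-10,-20,-30,-40):
  q=m['camera_matrix']@(Mi@[11,7,z,1])[:3];print(z,(q[:2]/q[2]).round(1))
crop(cv2.imread('pics/w1.png'),340,230,110,90,7,'pics/c6.png')
E
```

```text
(11, 42.5, 8) [346.8 217.2]
(11, 42.5, -5) [351.5 224. ]
(11, 42.5, -20) [357.8 233.3]
(11, 42.5, -30) [362.6 240.4]
(11, 42.5, -40) [368.  248.4]
(11, 42.5, -50) [374.2 257.6]
(-11, 42.5, 8) [344.8 249.3]
(-11, 42.5, -5) [349.2 258.2]
(-11, 42.5, -20) [355.  269.9]
(-11, 42.5, -30) [359.5 278.9]
(-11, 42.5, -40) [364.5 289.1]
(-11, 42.5, -50) [370.2 300.6]
-10 [291.6 227. ]
-20 [292.3 233.3]
-30 [293.  240.4]
-40 [293.9 248.4]
```

View pics/c6.png

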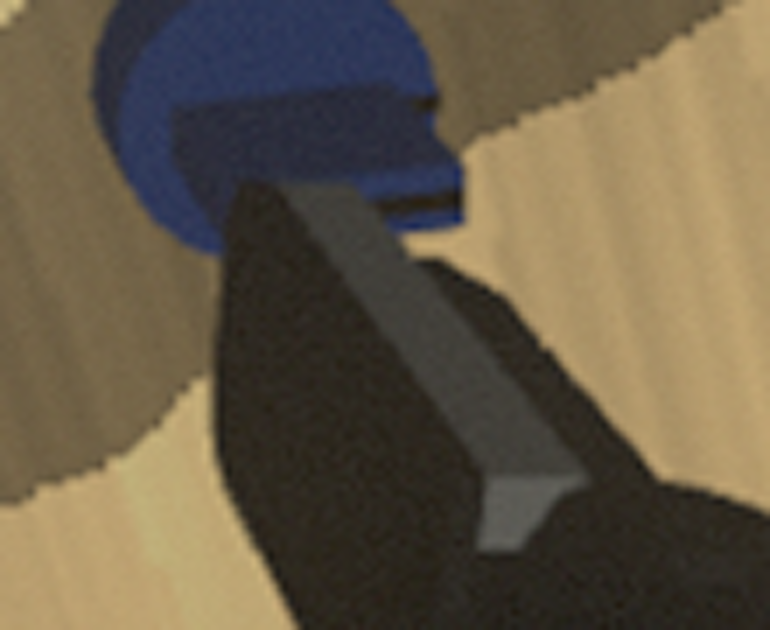

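The gripper closed on air (opening 0.1). In the wrist crop the shut tips lie at about row 244, and in the scene crop they sit at the bar's top edge. Both put the tips about 33 mm *behind* the reported TCP, while the description says 8 mm ahead. The images of the bar itself fit the reported camera height, so I trust the pictures and treat the real fingertips as about 41 mm higher than described. I'll reopen, go lower in steps with force checks, and look before closing.

```bash
cat >> h.py <<'E'
def st(t):
    s=bot.read_state();print(t,round(s['clock'],2),s['joints'].round(1),s['tool_pos'].round(2),s['ee_rot'].round(2),s['ft_force'].round(1),s['torque'].round(2),round(s['opening'],1),flush=True);return s
E
python3 - <<'E'
from h import *
bot.ungrasp();st('open')
for z in(115,96):
    bot.move_straight([489.3,159.5,z],[180,0,71],feed=60);s=st('z')
    if np.linalg.norm(s['ft_force'])>5:break
im=eyes.capture('wrist')[:,:,::-1];cv2.imwrite('pics/w3.png',im)
im=eyes.capture('scene')[:,:,::-1];crop(im,225,95,120,110,5,'pics/s3.png')
E
```

```text
open 5.94 [-40.1  26.9  22.2 123.7 -18.5  32.5 -23.4] [489.33 159.51 134.01] [180.  -0.  71.] [-0.2  0.7 -0.8] [0.02 0.02 0.03] 85.3
z 6.41 [-39.   28.7  20.7 124.5 -19.8  30.  -22.3] [489.06 159.27 114.49] [-1.7996e+02  5.0000e-02  7.0990e+01] [ 0.2 -0.7  0.3] [-0.02  0.    0.01] 85.3
z 6.88 [-37.8  30.4  19.2 125.3 -21.1  27.4 -21.2] [489.09 159.3   95.59] [-1.7996e+02  4.0000e-02  7.0990e+01] [0.2 0.1 0.9] [-0.03 -0.03  0.06] 85.4
```

View pics/w3.png

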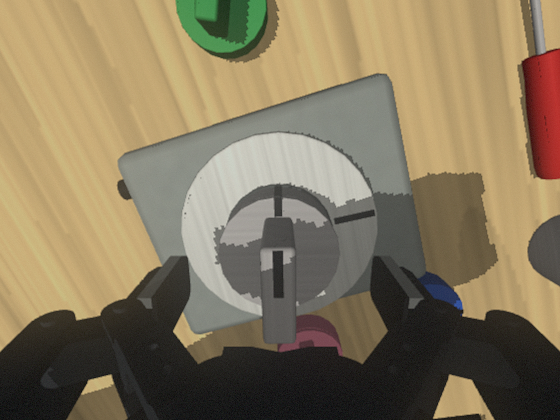

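View pics/s3.png

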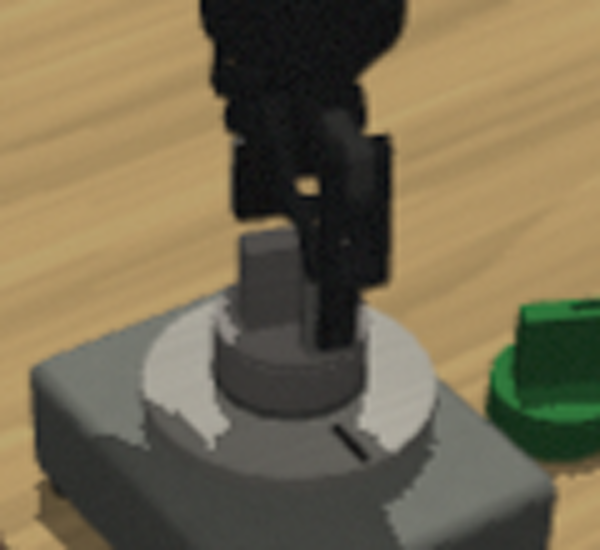

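```bash
python3 - <<'E'
from h import *
for z in(120,130,140,150):
  print(z,[ ((w2pix('scene',[489.2+y*.945+a*.326,159.4-y*.326+a*.945,z])-[225,95])*5).round() for y in(43,56) for a in(-11,11)])
E
```

```text
120 [array([295., 388.]), array([348., 378.]), array([306., 409.]), array([359., 399.])]
130 [array([296., 368.]), array([349., 358.]), array([307., 389.]), array([360., 379.])]
140 [array([297., 348.]), array([351., 338.]), array([308., 368.]), array([362., 358.])]
150 [array([298., 327.]), array([352., 318.]), array([309., 348.]), array([363., 338.])]
```

The tips are now at about z 140 open, so about 127 shut: below the bar top (157) and above the skirt (117). I'll close.

```bash
python3 - <<'E'
from h import *
bot.move_straight([489.2,159.5,95],[180,0,71],feed=60)
bot.close();st('closed');bot.wait(.2);st('w')
im=eyes.capture('wrist')[:,:,::-1];cv2.imwrite('pics/w4.png',im)
# IK check for whole turn
for y in(40,10,-5,-14):
    print(y,kinematics.ik([489.2,159.5,99],[180,0,y]))
E
```

```text
closed 7.88 [-37.7  30.4  19.1 125.3 -21.2  27.3 -21.1] [489.03 159.55  95.1 ] [-179.99   -0.     71.01] [-2.4  0.3  3.1] [0.07 0.32 0.11] 13.1
w 8.07 [-37.7  30.4  19.1 125.3 -21.2  27.3 -21.1] [489.07 159.55  95.09] [-179.99   -0.     71.01] [-1.7  0.9  4.4] [0.04 0.34 0.14] 13.2
40 [-44.04324929  31.57130302  28.56781412 125.51518283 -30.42151562
  29.63306773 -42.11689456]
10 [-49.62729647  33.77764168  37.52774937 125.83326087 -39.16610008
  32.42739986 -62.55986809]
-5 [-52.23439179  35.17315599  41.98770378 125.9761391  -43.22738313
  34.23966652 -73.04369207]
-14 [-53.72991865  36.11441989  44.65855917 126.0563054  -45.55477708
  35.47062023 -79.42641211]
```

View pics/w4.png

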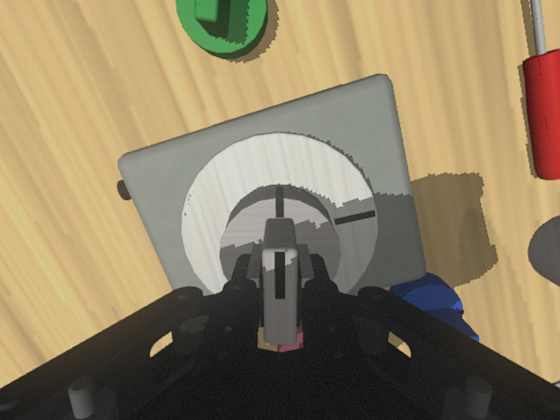

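Gripped: opening is 13.2 mm on the 14 mm bar, with small forces. I'll turn clockwise in small steps, rising with the thread and watching force and torque.

```bash
cat > turn.py <<'E'
from h import *
import sys
def pose(y,extra=0): return [489.15,159.5,95.05+extra+np.radians(71-y)*2.5],[180,0,y]
def go(y,extra=0):
    p,o=pose(y,extra);bot.move_straight(p,o,feed=60)
    s=bot.read_state();print(y,round(s['clock'],2),s['tool_pos'].round(2),s['ee_rot'][2].round(2),'F',s['ft_force'].round(1),'T',s['torque'].round(2),round(s['opening'],1),flush=True);return s
E
python3 - <<'E'
from turn import *
for y in(67,63,57,50):
    s=go(y)
    if np.linalg.norm(s['ft_force'])>22 or abs(s['torque'][2])>.8:print('stop');break
E
```

```text
67 8.38 [489.27 159.47  95.25] 67.06 F [-0.4 -0.9  4. ] T [-0.    0.22 -0.1 ] 13.4
63 8.62 [489.55 159.41  95.45] 63.13 F [ 0.2 -0.6  3.2] T [-0.15 -0.18 -0.13] 13.5
57 8.88 [489.69 159.37  95.72] 57.19 F [ 1.9 -0.1  1.8] T [-0.29 -0.46 -0.23] 13.3
50 9.16 [489.49 159.41  96.01] 50.27 F [ 1.3 -1.1  2.6] T [-0.34 -0.53 -0.15] 13.5
```

```bash
python3 - <<'E'
from turn import *
for y in(44,38,31,24,17,10):
    s=go(y)
    if np.linalg.norm(s['ft_force'])>22 or abs(s['torque'][2])>.7:print('stop');break
im=eyes.capture('wrist')[:,:,::-1];cv2.imwrite('pics/w5.png',im)
im=eyes.capture('scene')[:,:,::-1];crop(im,225,95,120,110,5,'pics/s5.png')
E
```

```text
44 9.42 [489.37 159.46  96.28] 44.28 F [ 3.1 -2.1  2. ] T [-0.4  -0.56 -0.17] 13.1
38 9.68 [489.08 159.51  96.51] 38.28 F [ 0.7 -1.4  3.6] T [-0.34 -0.41 -0.14] 13.6
31 9.95 [488.95 159.55  96.81] 31.31 F [-0.1 -0.7  3. ] T [-0.37 -0.29 -0.21] 13.3
24 10.22 [488.87 159.54  97.07] 24.32 F [ 0.  -1.1  4.1] T [-0.25 -0.14 -0.19] 13.3
17 10.5 [488.83 159.55  97.35] 17.33 F [ 0.1 -1.2  4. ] T [-0.29 -0.07 -0.24] 13.6
10 10.78 [488.91 159.41  97.65] 10.33 F [-0.9 -0.9  3.1] T [-0.43 -0.03 -0.19] 13.2
```

View pics/w5.png

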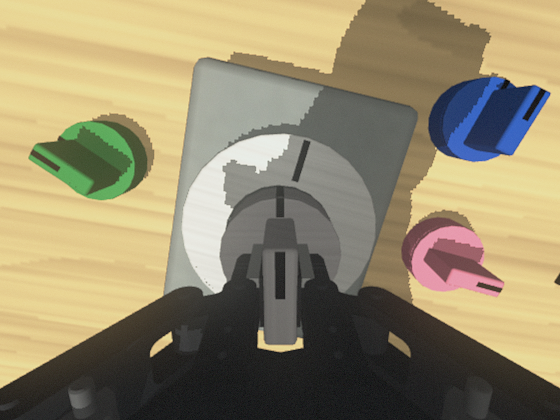

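The nut turns with the gripper: its line at (280,200) is approaching the plate line at (300,160). I'll continue in finer steps and feel for the stop.

```bash
python3 - <<'E'
from turn import *
for y in(5,1,-3,-6,-8,-10,-11.5,-13,-14,-15,-16,-17,-18):
    s=go(y)
    if np.linalg.norm(s['ft_force'])>22 or abs(s['torque'][2])>.55:print('stop');break
im=eyes.capture('wrist')[:,:,::-1];cv2.imwrite('pics/w6.png',im)
E
```

```text
5 11.12 [488.89 159.54  97.88] 5.21 F [-1.  -1.2  5.1] T [-0.33  0.15 -0.14] 13.7
1 11.38 [488.99 159.59  98.17] 1.21 F [-0.8 -0.7  7. ] T [-0.28  0.23 -0.2 ] 13.4
-3 11.62 [489.17 159.65  98.49] -2.79 F [-1.  -2.   9.3] T [-0.29  0.3  -0.15] 13.2
-6 11.88 [489.31 159.78  98.68] -5.77 F [-0.6 -1.3  9.8] T [-0.2   0.26 -0.07] 13.2
-8 12.12 [489.36 159.83  98.79] -7.75 F [-0.7 -0.   8.7] T [-0.24  0.24 -0.02] 13.2
-10 12.38 [489.47 159.84  98.89] -9.75 F [-0.9 -0.7  9.5] T [-0.15  0.16 -0.03] 13.0
-11.5 12.62 [489.5  159.88  98.97] -11.24 F [-0.3 -0.7  7.6] T [-0.12  0.12  0.08] 13.4
-13 12.88 [489.47 159.79  99.02] -12.74 F [-0.6 -0.1  9.2] T [-0.17  0.1   0.12] 13.5
-14 13.12 [489.44 159.74  99.04] -13.73 F [ 0.5 -1.5  8.5] T [-0.22  0.13  0.15] 13.3
-15 13.38 [489.4  159.73  99.05] -14.71 F [-0.2 -0.9  7.8] T [-0.24  0.12  0.3 ] 13.3
-16 13.62 [489.4  159.74  99.06] -15.68 F [-0.9 -1.6  7.5] T [-0.27  0.06  0.39] 13.0
-17 13.88 [489.42 159.76  99.08] -16.65 F [-0.5 -1.1  7.3] T [-0.23  0.05  0.66] 13.4
stop
```

View pics/w6.png

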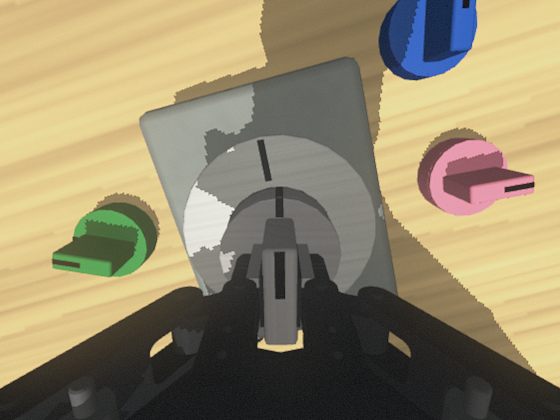

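The torque rose to +0.66 N·m near -16°, so that is the stop, and the lines have just passed each other in the picture. It matches a plate line at about -6°. I'll ease back to the lines meeting and lift gently, checking the force.

```bash
python3 - <<'E'
from turn import *
for y in(-13,-9,-6):s=go(y,0.0)
im=eyes.capture('wrist')[:,:,::-1];crop(im,200,110,160,130,5,'pics/w7.png')
z0=98.6;ok=True
for dz in(1,2,3,5,7):
    bot.move_straight([489.3,159.7,z0+dz],[180,0,-6],feed=20);s=st(dz)
    if s['ft_force'][2]<-20:print('stuck');break
im=eyes.capture('scene')[:,:,::-1];crop(im,225,95,120,110,5,'pics/s7.png')
E
```

```text
-13 14.18 [489.53 159.75  99.08] -12.71 F [-0.9  0.4  8.2] T [-0.21  0.09  0.14] 13.1
-9 14.43 [489.59 159.83  98.95] -8.71 F [-0.  -0.1  9.2] T [-0.1   0.13  0.09] 13.1
-6 14.68 [489.64 159.88  98.83] -5.72 F [-0.7 -0.1  8.3] T [-0.13  0.11  0.09] 13.2
1 14.97 [-52.3  35.2  42.  126.  -43.2  34.3 -74. ] [488.77 160.03  99.26] [ 1.80e+02  6.00e-02 -5.84e+00] [-0.3 -0.  -1.1] [ 0.03 -0.02 -0.04] 13.0
2 15.22 [-52.4  35.1  42.2 125.9 -43.   34.5 -74.2] [489.1  159.71 100.44] [ 1.7999e+02  2.0000e-02 -5.9600e+00] [ 0.1 -0.5 -2.6] [ 0.01  0.03 -0.02] 13.5
3 15.47 [-52.5  35.   42.4 125.9 -42.9  34.6 -74.3] [489.32 159.71 101.64] [-180.     -0.     -5.99] [-0.6  1.3 -2.4] [-0.08  0.05  0.04] 13.1
5 15.72 [-52.7  34.9  42.6 125.8 -42.7  34.8 -74.5] [489.36 159.72 103.74] [-1.7999e+02 -1.0000e-02 -6.0000e+00] [-0.3  0.3 -2.7] [-0.02  0.   -0.02] 13.4
7 15.97 [-52.9  34.7  42.9 125.7 -42.4  35.1 -74.7] [489.38 159.74 105.73] [-1.7999e+02 -1.0000e-02 -6.0000e+00] [-0.4  0.3 -2.4] [-0.04  0.    0.03] 13.2
```

View pics/w7.png

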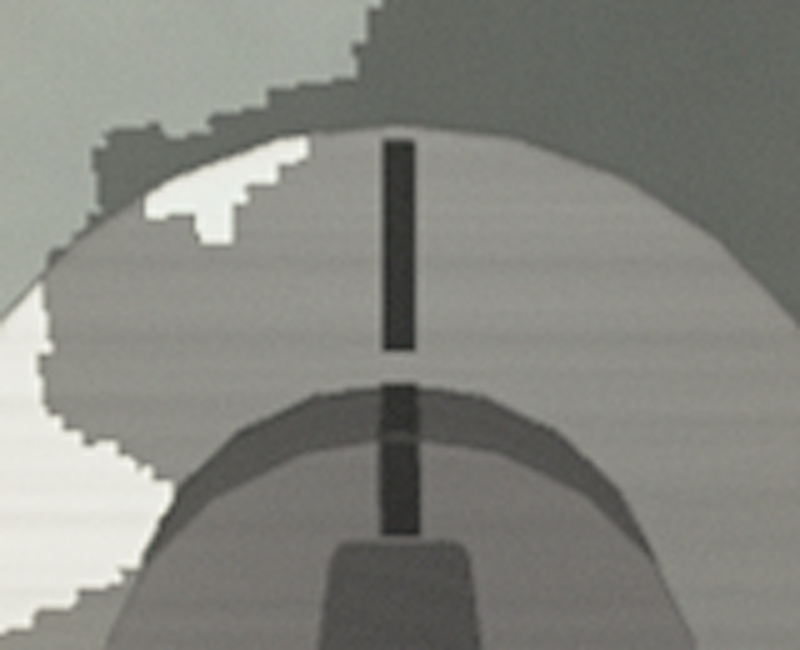

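View pics/s7.png

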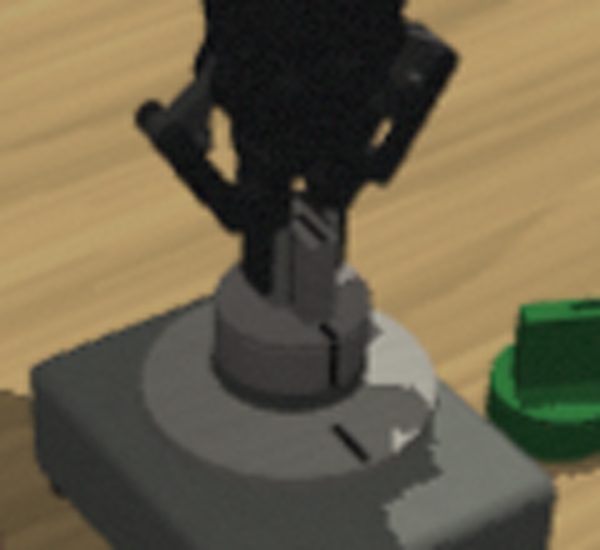

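The lines are exactly in register, and at +7 mm the nut hangs free at about -2.5 N, which is its weight. I'll lift on and carry it to the tray.

```bash
python3 - <<'E'
from h import *
bot.move_straight([489.4,159.7,140],feed=60);st('a')
bot.move_straight([489.4,159.7,190],feed=100);st('b')
print(kinematics.ik([525,-212,120],[180,0,40]))
bot.reach([525,-212,120],[180,0,40]);st('c')
im=eyes.capture('wrist')[:,:,::-1];cv2.imwrite('pics/w8.png',im)
im=eyes.capture('scene')[:,:,::-1];cv2.imwrite('pics/s8.png',im)
E
```

```text
a 16.75 [-56.   32.2  47.1 124.2 -38.3  39.1 -78.1] [489.25 159.93 140.03] [-179.99    0.     -5.98] [-0.4 -0.3 -1.9] [ 0.03 -0.01  0.01] 13.2
b 17.4 [-60.2  28.8  52.6 121.6 -32.8  44.9 -82.8] [489.06 159.9  189.7 ] [-1.80e+02  2.00e-02 -5.98e+00] [-0.7 -0.2 -2.5] [ 0.02 -0.01 -0.01] 13.3
[ -2.91841303  32.24384199  28.32487774 118.11676666 -25.75737932
  35.62807518  -6.99666431]
c 18.82 [ -3.   32.3  28.3 118.1 -25.8  35.6  -7. ] [ 525.23 -210.87  119.72] [-1.7995e+02 -1.0000e-02  4.0030e+01] [ 0.7  0.3 -2.2] [ 0.   -0.01 -0.  ] 13.3
```

View pics/w8.png

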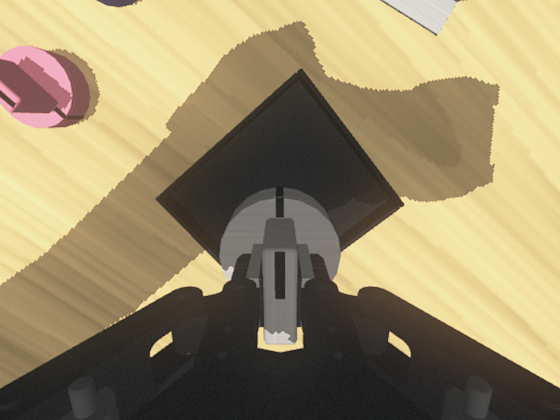

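View pics/s8.png

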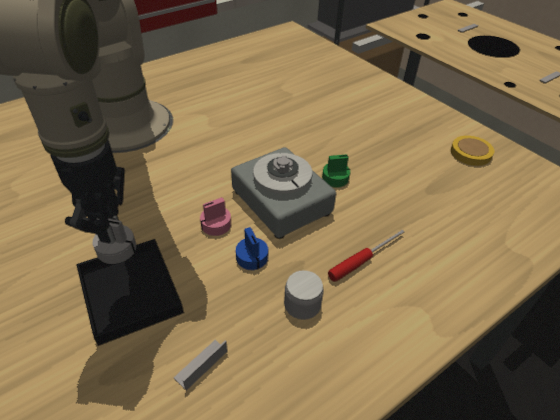

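The nut hangs upright at scene (113,245), off the polisher. I'll check the tray centre with the wrist view's corners at (301,70), (403,204) and (157,200).

```bash
python3 - <<'E'
from h import *
p=np.r_[525.23,-210.87,119.72,-179.95,-.01,40.03]
a,b,c=[wp(p,*q,28) for q in((301,70),(403,204),(157,200))]
print(a,b,c,(b+c)/2,np.linalg.norm(a-b),np.linalg.norm(a-c))
for z,f in((60,120),(25,80),(15,30)):
    bot.move_straight([524,-211,z],[180,0,40],feed=f);s=st(z)
z=15
while z>3:
    z-=1;bot.move_straight([524,-211,z],[180,0,40],feed=15);s=st(z)
    if s['ft_force'][2]>2:break
bot.wait(.15);st('held')
im=eyes.capture('scene')[:,:,::-1];crop(im,60,190,140,110,5,'pics/s9.png')
E
```

```text
[ 618.92893712 -154.13058443   28.        ] [ 593.99909113 -298.652491     28.        ] [ 453.68327732 -125.83429903   28.        ] [ 523.84118422 -212.24339501   28.        ] 146.65632853739857 167.65085102164824
60 19.57 [  0.6  36.9  23.3 120.3 -30.   28.4  -3.5] [ 524.23 -211.06   60.26] [179.99   0.    40.  ] [ 0.1 -0.1 -2.9] [-0.03 -0.    0.  ] 12.9
25 20.15 [  2.9  39.8  20.  121.1 -32.3  24.2  -1.6] [ 523.91 -211.17   24.93] [-1.7999e+02  1.0000e-02  3.9980e+01] [-0.   0.3 -2.7] [ 0.03 -0.06 -0.03] 13.6
15 20.63 [  3.6  40.7  19.  121.3 -32.9  23.   -1.1] [ 523.91 -211.     14.88] [-1.7999e+02  1.0000e-02  4.0000e+01] [ 0.5  0.3 -2.4] [ 0.02 -0.05 -0.02] 13.6
14 20.88 [  3.6  40.7  18.9 121.3 -32.9  22.9  -1. ] [ 524.02 -211.01   14.03] [180.  -0.  40.] [ 0.3 -0.  -2.4] [-0.05  0.06  0.05] 13.7
13 21.13 [  3.7  40.8  18.8 121.3 -33.   22.8  -1. ] [ 523.99 -210.95   12.98] [-180.    0.   40.] [ 0.5  0.5 -1.2] [-0.04  0.02 -0.01] 13.2
12 21.38 [  3.8  40.9  18.7 121.4 -33.   22.6  -0.9] [ 523.97 -210.98   11.95] [-180.    0.   40.] [ 0.5 -0.5 -2.1] [0.   0.03 0.04] 13.5
11 21.6
[... 757 characters left out ...]
  21.9  -0.6] [ 523.99 -210.98    5.93] [-180.    0.   40.] [-0.2  0.5 -2.4] [-0.05 -0.   -0.04] 13.6
5 23.13 [  4.2  41.5  18.  121.5 -33.4  21.8  -0.6] [ 523.96 -211.      4.93] [-180.    0.   40.] [-0.8 -0.2 -2.4] [ 0.03  0.   -0.03] 13.3
4 23.38 [  4.3  41.6  17.9 121.5 -33.5  21.7  -0.5] [ 523.95 -211.      3.93] [-180.    0.   40.] [ 0.6 -0.2 -2.8] [-0.01  0.06  0.02] 13.1
3 23.63 [  4.4  41.6  17.8 121.5 -33.5  21.6  -0.5] [ 524.1  -211.02    3.22] [ 1.7999e+02 -2.0000e-02  4.0000e+01] [-1.   0.4  2.7] [ 0.07  0.12 -0.01] 13.4
held 23.78 [  4.4  41.6  17.8 121.5 -33.5  21.6  -0.5] [ 524.07 -211.01    3.22] [ 1.7999e+02 -1.0000e-02  4.0000e+01] [-1.   0.4  4.6] [ 0.05  0.14 -0.  ] 13.5
```

View pics/s9.png

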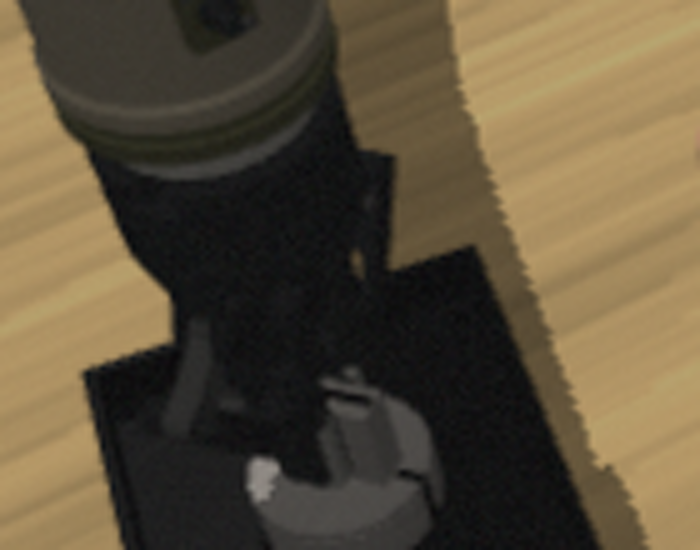

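The weight has come off and the contact force has risen to about +7 N: the nut stands on the tray floor, well inside the walls. I'll ease the preload slightly, release it, and retreat.

```bash
python3 - <<'E'
from h import *
bot.move_straight([524,-211,3.3],[180,0,40],feed=15);st('pre')
bot.ungrasp();bot.wait(.2);st('open')
bot.move_straight([524,-211,60],feed=80);bot.move_straight([524,-211,160],feed=150)
bot.reach([480,60,260],[180,0,60]);bot.wait(.3);st('away')
im=eyes.capture('scene')[:,:,::-1];cv2.imwrite('pics/s10.png',im)
im=eyes.capture('top')[:,:,::-1];cv2.imwrite('pics/t10.png',im);crop(im,335,195,100,110,5,'pics/c10.png')
E
```

```text
pre 24.08 [  4.3  41.6  17.8 121.5 -33.5  21.6  -0.5] [ 524.04 -211.03    3.25] [180.   0.  40.] [-1.5 -0.6  1.1] [ 0.01  0.06 -0.02] 13.3
open 24.98 [  4.3  41.6  17.8 121.5 -33.5  21.6  -0.5] [ 524.01 -211.      3.32] [180.  -0.  40.] [-0.3  0.6 -1.2] [-0.   -0.03 -0.02] 85.3
away 28.07 [-40.7  15.1  34.3 119.8 -11.3  48.3 -29.9] [480.17  59.21 259.78] [-1.800e+02  3.000e-02  5.991e+01] [ 1.2 -0.   0.8] [0.04 0.03 0.01] 85.3
```

View pics/s10.png

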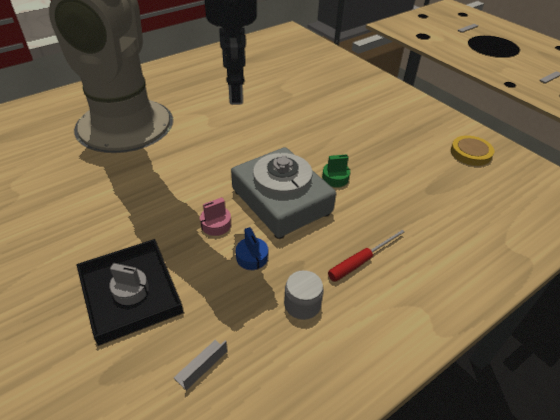

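View pics/c10.png

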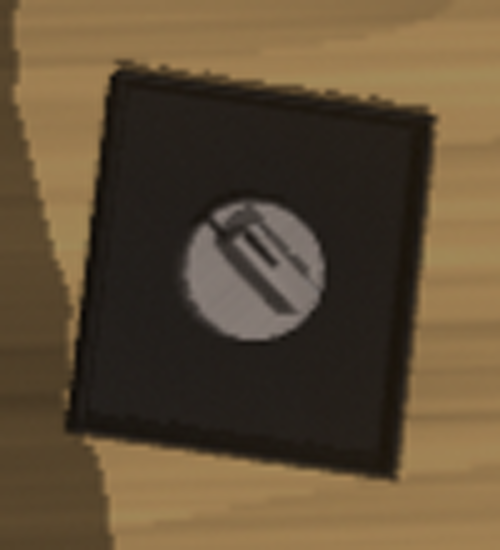

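The nut stands upright in the middle of the tray (scene (128,283)). The tin, screwdriver, bracket and look-alikes are at the same pixels as at the start, and the arm is clear.

```bash
python3 - <<'E'
from bench import job
print(job.hand_in())
E
```

```text
the job is handed in; nothing more can be done
None
```

The nut is unscrewed, lifted straight off and standing upright in the middle of the black tray, and the job is handed in. The hand-in reports no verdict.

- **Unscrewing:** I turned it about 87° clockwise, rising with the thread, until the torque climbed to 0.66 N·m at the stop. I then eased back about 11° so the two lines met exactly.
- **Lifting and placing:** On lifting, the nut hung at about 2.5 N, its own weight. In the tray I set it down until I felt floor contact of about 7 N while still holding it, then released it and backed away.
- **Last checks:** The nut is upright, well inside the walls and released. The tin, screwdriver, bracket and look-alikes look where they were at the start. The wrist force stayed under about 10 N in every reading. The robot's clock read about 28 s of the 67 s allowed.
- **One disagreement:** My first grasp closed on air. In the pictures the fingertips lay about 33 mm behind the reported TCP, not 8 mm ahead as described. I corrected for this from the images; floor contact in the tray came about 6 mm lower than I predicted.

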